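# Make up a swing-out centrifuge bucket for a tall sample tube

## Task

Make up the open centrifuge bucket for a spin, one part after another: first put the wide sleeve into the bucket, then the reducer with the wider bore into the sleeve, then the tall capped tube from the rack into the reducer, and last the clear domed cap over it all onto the bucket's shoulder. Lower every part upright and fully home rather than dropping it. Leave the closed bucket, the narrow-bored reducer and the short tube where they are.

Things in the scene. Friction and masses are not known exactly. Their poses are not given: they have to be found in the camera images.
- bucket: Open aluminium bucket, loose, upright on the bench, 0.7 to 1.1 kg. 78 mm tall; bore 61 mm wide, inner floor 8 mm up. Neck 70 mm outside and 14 mm high, above the shoulder: a flat ring 92 mm across, top 64 mm up, where the domed cap sits. Two ears at +y and -y below the shoulder, out to 55 mm from the axis. Origin: centre of the underside; z up its axis.
- sleeve: Wide sleeve: white plastic cup upright on the bench, 92 mm tall, body 56 mm wide, foot tapered to 48, collar 65 mm wide on its top 18 mm (grip there). Bore 46 mm (49 at the mouth), inner floor 6 mm up. On the bucket's floor, its collar ends 4 mm above the bucket's rim. 0.1 to 0.17 kg. Origin: centre of the underside; z up its axis.
- reducer: Wide-bored reducer: white plastic cup upright on the bench, 107 mm tall, body 42 mm wide, foot tapered to 34, collar 52 mm wide on its top 18 mm (grip there). Bore 33 mm (36 at the mouth), inner floor 6 mm up. On the sleeve's floor, its collar ends 3 mm above the sleeve's top. 0.08 to 0.13 kg. Origin: centre of the underside; z up its axis.
- tube: Tall closed sample tube in one cell of the rack: 122 mm tall, pale body 29 mm wide, foot tapered to 21, grey screw cap 36 mm wide on its top 18 mm (grip there). Fully in the reducer, its screw cap ends 3 mm above the reducer's top. 0.06 to 0.1 kg. Origin: centre of the underside; z up its axis.
- cap: Clear domed bucket cap, standing on the bench: hollow, open below, 86 mm wide at its black-banded foot, bore 76 mm, roof 88 mm up; on the roof a round black knob 28 mm wide and 24 mm high, top 112 mm up (grip there). Goes over tube and collars; its foot sits on the bucket's shoulder round the neck. 0.12 to 0.19 kg. Origin: centre of the underside; z up its axis.
- rack: Grey plastic four-cell tube rack fixed on the bench: 82 mm square, 55 mm high, 2 by 2 square cells 35 mm wide, centres 19.5 mm from the middle in x and y, floor 4 mm up. The tall and the short tube stand diagonally across from each other. Origin: centre of the underside; x and y along its sides.
- partner: Bystander: the other bucket, already made up and closed with its clear cap, 176 mm tall with the knob, 92 mm across at the shoulder. Leave it where it is. Origin: centre of the underside.
- narrow_reducer: Bystander: a white reducer with the same outside as the wide-bored one (107 mm tall, collar 52 mm) but a narrow bore of 18 mm, too small for the tube. Leave it where it is. Origin: centre of the underside.
- short_tube: Bystander: a tube like the tall one but only 85 mm tall, in another cell of the rack. Leave it where it is. Origin: centre of the underside.
Not all that is in view belongs to the job. Leave any blue, purple or yellow look-alike of the tube alone.

How it is judged:
On the way, in this order (a step that is already met when the one before it is completed fails the run):
1. the wide sleeve stands fully home in the bucket (z of sleeve in the frame of bucket between 0.004 and 0.011 m and horizontal distance between sleeve and bucket below 0.006 m and angle between sleeve's own z axis and vertical below 0.07 rad), for 0.2 s.
2. then the wide-bored reducer stands fully home in the sleeve (all of step 1 and z of reducer in the frame of sleeve between 0.002 and 0.009 m and horizontal distance between reducer and sleeve below 0.006 m and angle between reducer's own z axis and vertical below 0.07 rad), for 0.2 s.
3. then the tall tube stands fully home in the reducer (all of step 2 and z of tube in the frame of reducer between 0.002 and 0.009 m and horizontal distance between tube and reducer below 0.006 m and angle between tube's own z axis and vertical below 0.07 rad), for 0.2 s.
4. then the domed cap sits on the bucket's shoulder (all of step 3 and z of cap in the frame of bucket between 0.06 and 0.067 m and horizontal distance between cap and bucket below 0.008 m and angle between cap's own z axis and vertical below 0.07 rad), for 0.2 s.
At the end, for the whole second after the job is handed in: Bucket upright. Sleeve in bucket, reducer in sleeve, tube in reducer: each on the floor inside (within 3 mm), axes within 6 mm; domed cap on the shoulder (within 3 mm), within 8 mm of the bucket's axis; none tilted over 0.07 rad (bucket 0.05). All released and at rest (all of step 4 and angle between bucket's own z axis and vertical below 0.05 rad and linear speed of each of sleeve, reducer, tube, cap, bucket below 0.02 m/s); the robot touches nothing.
It fails at once if the closed bucket is moved by more than 30 mm (distance of partner from where it was at the start of the episode above 0.03 m).
It fails at once if the narrow-bored reducer is moved by more than 30 mm (distance of narrow_reducer from where it was at the start of the episode above 0.03 m).
It fails at once if the short tube is moved by more than 30 mm (distance of short_tube from where it was at the start of the episode above 0.03 m).
It fails at once if the sleeve, reducer, tall tube or domed cap is dropped (falls free of the fingers faster than 0.7 m/s, a drop of some 25 mm) ((linear speed of sleeve above 0.7 m/s and contact force between the fingers and sleeve below 0.05 N) or (linear speed of reducer above 0.7 m/s and contact force between the fingers and reducer below 0.05 N) or (linear speed of tube above 0.7 m/s and contact force between the fingers and tube below 0.05 N) or (linear speed of cap above 0.7 m/s and contact force between the fingers and cap below 0.05 N)).
It also fails if it takes over 128 s, if anything falls off the work surface, if the arm or the gripper's body presses on something with over 40 N, if the wrist force passes 120 N, or if a joint passes its speed limit or range.

## Robot

A 6-joint arm with a two-finger parallel gripper is mounted at the origin on the work surface. World frame = base frame: x ahead of the robot, y to its left, z up, the work surface at z = 0. Lengths are in m, angles in rad, forces in N, time in s.
With the tool pointing down it reaches from about 0.35 to 0.85 m from the base axis. Payload 8.1 kg.
Tool frame: the origin (TCP) lies on the centre line of the jaws, within the pads' length; the fingertips stand 17 mm ahead of it and the grasp point (between the pads) lies 2 mm behind it; z points along the fingers, y is the line along which they close (so a half turn about z gives the same grasp; the last joint's range is limited). The gripper opens to 93 mm and grips with 3 to 60 N. Pads are 15 mm wide; open, the fingers measure 128 mm over their backs; the gripper's body (75 mm by 188 mm) begins 65 mm behind the grasp point.
Start: joints at [-1.373, 0.13, 1.488, -0, 1.523, -0.085], TCP at [0.167, -0.576, 0.236] pointing down, gripper open.
Joint ranges: [-2.96, 2.96], [-0.89, 2.26], [0.02, 2.5], [-1.34, 4.48], [0, 2.73], [-2.66, 2.66]. Speed limits (rad/s): [2.39, 2.39, 2.79, 3.14, 3.14, 3.14].

## Interface

Orientations are given as a rotation vector (axis times angle).
In Python, from plant import status, eyes, robot gives the robot as it stands. The module is installed in compiled form; this text tells all that it offers.
- The arm moves only by the tool servo_tool, never from a script. Its argument "plan" is text: rows parted by semicolons, each of 4 numbers parted by spaces: the shift along the tool's x, y, z in m, then the turn about the tool's z in degrees. A call has 1 to 12 rows; each row is the pose to reach, as a shift and turn from the pose commanded when the call began, along the tool's axes at that moment; what a row does not reach only later rows make up. A row lasts 1/12 s, in which the tool goes at most 41.7 mm and 7.16 degrees, less where a joint would pass 70% of its speed; a pose out of reach is approached as far as the arm can. A call with a gripper value outside its range is refused whole. "grip" is the closure, from -1 (fully open) to 1 (shut), set as the call begins (left out, the last holds). The fingers move at their own pace and stop on an object; "grip_force" is the grip in N (left out, the last holds). Time passes only in rows, so rows that repeat a pose let the fingers close. It gives the time, the measured TCP pose, the force, the opening and the grip force at its end, in the units of the state.
- status.read_state(): the state, without advancing time (a new reading comes with each control period).
- eyes.read_camera(name): name is "scene" or "top" or "wrist"; returns a dict with "image" (480x640x3 uint8, blue, green, red), "fovy" (degrees; the focal length in pixels is half the picture's height over the tangent of half this angle, whatever the lens; pixels are square), "cx", "cy" (the principal point, pixels), "k1" (the pictures are not rectified: a ray, as slopes to the right and down, at radius r is drawn at 1 + k1 r^2 times it, then the intrinsics apply), "world_from_camera" (4x4, takes a point from camera to world coordinates); the wrist camera has in their place "hand_eye" (4x4, takes a point from camera to tool coordinates, whose origin is the TCP and whose axes are the flange's). Camera axes: x right, y down, z forward; pixel columns grow to the right and rows downward; lengths in m; the calibration is good to about 2 mm. A picture is of the moment at which its call begins: read the wrist's pose just before it. There is no depth.
- robot.close_job(): hands the job in; it is judged then, once.
The state is a dict: "t": time; "q": joint angles; "dq": joint speeds; "joint_torque": joint torques, N m; "tool_pos": TCP position; "orientation": TCP orientation; "force": force on the tool from outside, world axes, zero at the start; "wrist_torque": the same for the moment, N m; "opening": finger opening in m; "gripper_force": force on a finger pad.
Only numpy, scipy, OpenCV 4.12 (cv2) and the standard library are available. Lean on these libraries where they do the work, as an engineer would, in place of code of your own. Each camera call takes 0.05 s, during which the arm holds its last target. There are 200 camera calls.

## Working session

There is one attempt and no reset: what is moved stays moved. The work goes in short steps, Python scripts to look and compute and a tool call to move; the robot and the scene stay as the last step left them, time stands still between calls to the robot, and variables do not carry over. Pictures are saved under pics/ and viewed, at most 14 in all, crops included, and the job is handed in when it is done.

Besides the shell and the picture viewer there is one more tool, called after ">>>" as name(argument=value, ...) on one line, values as JSON. servo_tool: Moves the arm, as the interface text tells. Its arguments: {"type":"object","properties":{"plan":{"type":"string"},"grip":{"type":"number"},"grip_force":{"type":"number"}},"required":["plan"]}

```bash
mkdir -p pics
cat > h.py <<'E'
import numpy as np, cv2
from scipy.spatial.transform import Rotation as R
from plant import status, eyes, robot
def cam(name,save=None):
    s=status.read_state(); c=eyes.read_camera(name)
    if 'hand_eye' in c:
        T=np.eye(4);T[:3,:3]=R.from_rotvec(s['orientation']).as_matrix();T[:3,3]=s['tool_pos']
        c['world_from_camera']=T@c['hand_eye']
    if save: cv2.imwrite('pics/'+save+'.png',c['image']); np.savez('pics/'+save+'.npz',**{k:v for k,v in c.items()})
    return c
def load(n):
    d=np.load('pics/'+n+'.npz');return {k:d[k] for k in d}
def K(c):
    f=240/np.tan(np.radians(float(c['fovy']))/2);return np.array([[f,0,c['cx']],[0,f,c['cy']],[0,0,1]],float)
def ray(c,u,v):
    p=cv2.undistortPointsIter if 0 else None
    k=K(c);d=np.array([(u-k[0,2])/k[0,0],(v-k[1,2])/k[1,1]]);x=d.copy()
    for _ in range(50): x=d/(1+float(c['k1'])*(x@x))
    T=np.array(c['world_from_camera']);return T[:3,3],T[:3,:3]@np.array([x[0],x[1],1])
def onz(c,u,v,z):
    o,d=ray(c,u,v);return o+d*(z-o[2])/d[2]
def proj(c,P):
    T=np.linalg.inv(np.array(c['world_from_camera']));p=np.atleast_2d(P)@T[:3,:3].T+T[:3,3]
    x=p[:,:2]/p[:,2:];x=x*(1+float(c['k1'])*(x**2).sum(1,keepdims=True));k=K(c)
    return x*k[0,0]+[k[0,2],k[1,2]]
def tri(obs):
    A=np.zeros((3,3));b=np.zeros(3)
    for c,u,v in obs:
        o,d=ray(c,u,v);d/=np.linalg.norm(d);M=np.eye(3)-np.outer(d,d);A+=M;b+=M@o
    return np.linalg.solve(A,b)
E
python3 - <<'E'
from h import *
np.set_printoptions(precision=4,suppress=True)
for n in('scene','top','wrist'):
    c=cam(n,n+'0');print(n,c['fovy'],c['cx'],c['cy'],c['k1']);print(c['world_from_camera'])
print(status.read_state())
E
```

```text
scene 49.07097588211562 324.10218484111306 233.20612739110632 -0.15270897780467932
[[ 0.0077  0.7469 -0.6649  1.1049]
 [ 0.9999 -0.016  -0.0064  0.0178]
 [-0.0154 -0.6647 -0.7469  0.7103]
 [ 0.      0.      0.      1.    ]]
top 43.50413754340731 315.66444712385163 226.10188215699262 0.047730096623362445
[[-0.0274 -0.9811  0.1913  0.2721]
 [-0.9994  0.0307  0.0142  0.0096]
 [-0.0198 -0.1908 -0.9814  1.3083]
 [ 0.      0.      0.      1.    ]]
wrist 58.75222100661265 323.2114694689707 239.05428809366276 -0.05072749101945532
[[ 0.278  -0.9206 -0.2742  0.2442]
 [-0.9606 -0.2669 -0.0778 -0.5528]
 [-0.0016  0.285  -0.9585  0.3849]
 [ 0.      0.      0.      1.    ]]
{'t': 0.15, 'q': array([-1.3734,  0.131 ,  1.489 , -0.    ,  1.523 , -0.0854]), 'dq': array([ 0.0005, -0.0005, -0.0038,  0.0012,  0.0012,  0.0001]), 'joint_torque': array([  0.0008, -56.0478, -49.2333,   0.0768,   0.0306,  -0.0001]), 'tool_pos': array([ 0.1673, -0.5758,  0.2348]), 'orientation': array([-3.1088, -0.4425,  0.0001]), 'force': array([-0.3054,  0.1494,  0.2234]), 'wrist_torque': array([-0.0047, -0.0398,  0.0203]), 'gripper_force': 0.0, 'opening': 0.09316148265194393}
```

View pics/scene0.png

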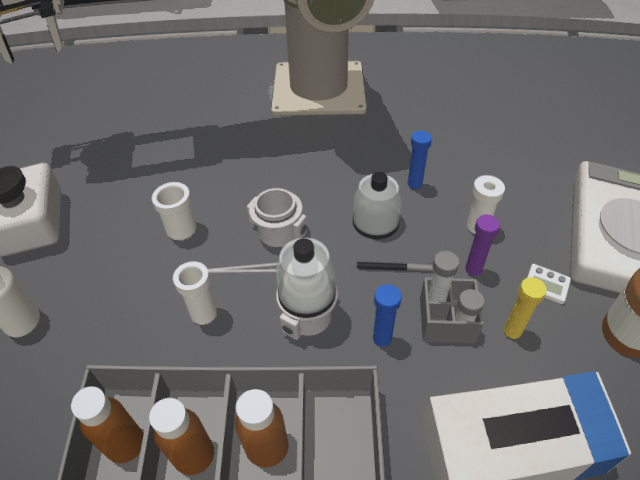

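View pics/top0.png

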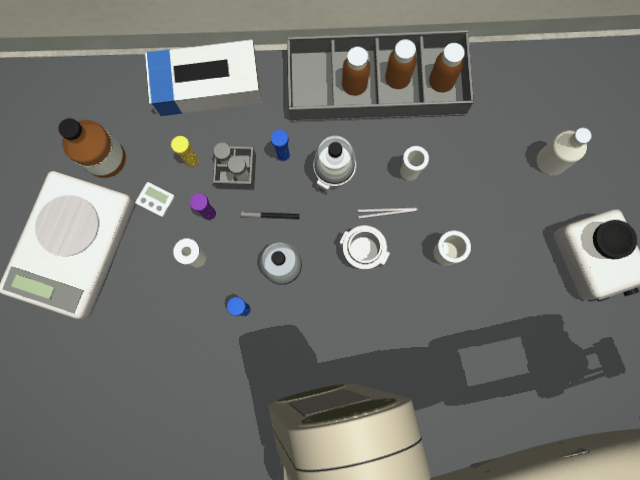

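The scene view shows these parts:
- **Bucket:** the open one is at (277,210).
- **Sleeve:** the cup at (173,195) is the wider and shorter one.
- **Reducers:** the wide-bored one is at (194,275). The narrow-bored one at (487,190) shows a small hole.
- **Cap:** (378,190).
- **Closed bucket:** (305,285).
- **Rack:** (452,310). The tall tube is at (445,265) and the short one at (471,305).
- **Look-alikes:** blue, purple and yellow tubes.

I'll confirm these in one enlarged composite.

Run:
```python
from h import *
s=load('scene0')['image'];t=load('top0')['image']
def cr(i,x,y,w,h,W,H):return cv2.resize(i[y:y+h,x:x+w],(W,H),interpolation=cv2.INTER_CUBIC)
a=np.hstack([cr(s,145,170,200,150,400,300),cr(s,340,150,200,200,400,300) if 0 else cr(s,345,160,200,150,400,300)])
b=np.hstack([cr(t,320,140,160,120,400,300),cr(t,160,125,160,120,400,300) if 0 else cr(t,165,135,160,120,400,300)])
b2=cr(s,410,240,100,110,330,363)
cv2.imwrite('pics/crop1.png',np.vstack([a,b]))
```

```text
(no output)
```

View pics/crop1.png

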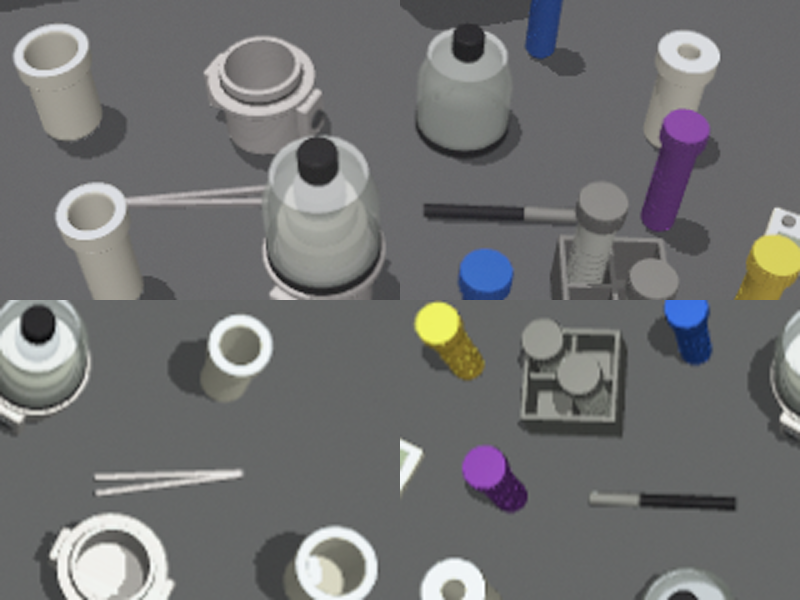

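The crop confirms it: wide-bored reducer at scene (194,275), narrow one at (487,190), and the tall tube in the rack's rear-right cell. Next I fit the rim circles in both views.

```bash
cat > fit.py <<'E'
from h import *
from scipy.ndimage import map_coordinates
from scipy.optimize import minimize
def gimg(c,s=1.0):
    g=cv2.GaussianBlur(c['image'],(0,0),s).astype(float)
    return [cv2.Sobel(g,cv2.CV_64F,1,0).sum(2) if 0 else np.stack([cv2.Sobel(g[...,k],cv2.CV_64F,1,0) for k in range(3)]),np.stack([cv2.Sobel(g[...,k],cv2.CV_64F,0,1) for k in range(3)])]
th=np.linspace(0,2*np.pi,120,endpoint=False)
def score(P,r,cams,gs):
    s=0
    C=np.array(P)+r*np.c_[np.cos(th),np.sin(th),0*th]
    for c,g in zip(cams,gs):
        p=proj(c,C);n=np.roll(p,-1,0)-np.roll(p,1,0);n/=np.linalg.norm(n,axis=1,keepdims=True)
        m=np.stack([map_coordinates(g[0][k],[p[:,1],p[:,0]],order=1,mode='nearest')*n[:,1]-map_coordinates(g[1][k],[p[:,1],p[:,0]],order=1,mode='nearest')*n[:,0] for k in range(3)])
        s+=np.mean(np.minimum(np.linalg.norm(m,axis=0),300))
    return s
def fit(P0,r,cams,rng=0.008,zfree=True):
    gl=[gimg(c,2.0) for c in cams];gf=[gimg(c,1.0) for c in cams]
    b=None
    for dx in np.arange(-rng,rng+1e-9,.002):
        for dy in np.arange(-rng,rng+1e-9,.002):
            for dz in (np.arange(-.008,.0081,.004) if zfree else [0]):
                P=np.array(P0)+[dx,dy,dz];s=score(P,r,cams,gl)
                if b is None or s>b[0]:b=(s,P)
    P=b[1];f=(lambda q:-score(q,r,cams,gf)) if zfree else (lambda q:-score([q[0],q[1],P0[2]],r,cams,gf))
    x0=P if zfree else P[:2];n=len(x0)
    o=minimize(f,x0,method='Nelder-Mead',options=dict(initial_simplex=np.vstack([x0]+[x0+.0015*np.eye(n)[i] for i in range(n)]),xatol=1e-5))
    return o.x,-o.fun
E
python3 - <<'E'
from fit import *
np.set_printoptions(precision=4,suppress=True)
S=load('scene0');T=load('top0')
L=dict(sleeve=((171.5,195),(455,247),.0325,.092),reducer=((193,277),(416,157),.026,.107),tube=((445,262),(237,165),.018,.126),
 knob=((379,181),(278.5,258),.014,.112),bucket=((276,205),(364,246),.035,.078),shoulder=((276,208),(364,247),.046,.064),narrow=((489,186),(187,252),.026,.107),short=((471,300),(222,151),.018,.089),partner=((304,250),(335,150),.014,.176))
for n,(a,b,r,z) in L.items():
    p0=tri([(S,*a),(T,*b)])
    e=[np.round((fit(np.r_[onz(c,*q,z)],r,[c],.006,False)[0]),4) for c,q in((S,a),(T,b))]
    P,s=fit(p0,r,[S,T]);print(n,p0,'fit',P,round(s),'single',*e, proj(S,P),proj(T,P))
E
```

```text
sleeve [ 0.4572 -0.2531  0.0885] fit [ 0.4599 -0.2523  0.0921] 598 single [ 0.4598 -0.2524] [ 0.4591 -0.2547] [[169.8526 194.561 ]] [[453.7356 245.6763]]
reducer [ 0.646  -0.1825  0.1032] fit [ 0.6455 -0.1838  0.1076] 598 single [ 0.6451 -0.1839] [ 0.6435 -0.1847] [[189.5823 274.94  ]] [[415.5658 156.9031]]
tube [0.6374 0.186  0.1184] fit [0.6388 0.1873 0.1248] 408 single [0.6397 0.1872] [0.6385 0.1869] [[446.255  260.0214]] [[235.4844 163.3886]]
knob [0.4443 0.1057 0.0998] fit [0.448  0.1062 0.0905] 524 single [0.4688 0.104 ] [0.4404 0.1052] [[378.2382 186.5446]] [[277.8479 256.7909]]
bucket [ 0.4681 -0.0708  0.0699] fit [ 0.4746 -0.0706  0.0719] 409 single [ 0.4802 -0.0697] [ 0.4615 -0.0659] [[275.245  206.8541]] [[363.2859 242.8384]]
shoulder [ 0.4673 -0.0714  0.0617] fit [ 0.4698 -0.0715  0.0675] 540 single [ 0.4665 -0.0723] [ 0.4686 -0.0699] [[275.0656 206.6749]] [[363.7154 245.4365]]
narrow [0.4623 0.2918 0.1023] fit [0.4656 0.2924 0.1072] 598 single [0.4654 0.2925] [0.4631 0.2925] [[489.057  185.2863]] [[185.1078 249.8172]]
short [0.6803 0.2232 0.0829] fit [0.6809 0.2235 0.0868] 427 single [0.6824 0.2233] [0.6797 0.222 ] [[471.2087 298.8043]] [[221.1181 150.0805]]
partner [ 0.6479 -0.0154  0.1633] fit [ 0.6524 -0.015   0.1562] 511 single [ 0.6679 -0.0138] [ 0.6458 -0.0162] [[303.6748 255.887 ]] [[334.1309 149.0067]]
```

```bash
cat >> h.py <<'E'
def go(P,yaw=0.0):
    "shift in tool axes to world P, turn to bring tool x to world heading yaw(deg)"
    s=status.read_state();M=R.from_rotvec(s['orientation']).as_matrix()
    d=M.T@(np.array(P)-s['tool_pos']);h=np.degrees(np.arctan2(M[1,0],M[0,0]))
    print('tcp',np.round(s['tool_pos'],4),'F',np.round(s['force'],1),'open',round(s['opening'],4),'t',round(s['t'],1),'tilt',np.round(M[:2,2],4),'-> shift',np.round(d,4),'turn',round(h-yaw,2),'dist',round(np.linalg.norm(d),3))
E
python3 -c "
from h import *
go([.46,-.252,.235])
S=load('scene0');T=load('top0')
for a,b in (((387,295),(280,138)),((487,224),(200,202)),((420,138),(236,306)),((531,290),(180,145))): print(np.round(tri([(S,*a),(T,*b)]),3))
"
```

```text
tcp [ 0.1673 -0.5758  0.2348] F [-0.3  0.1  0.2] open 0.0932 t 0.1 tilt [-0.0003  0.0014] -> shift [ 3.714e-01 -2.293e-01  2.000e-04] turn 16.2 dist 0.436
[0.693 0.097 0.118]
[0.562 0.263 0.116]
[0.349 0.188 0.117]
[0.686 0.305 0.112]
```

>>> servo_tool(plan="0.015 -0.009 0 1; 0.045 -0.028 0 3; 0.08 -0.05 0 6; 0.115 -0.071 0 8; 0.15 -0.092 0 10; 0.185 -0.114 0 12; 0.22 -0.136 0 14; 0.255 -0.157 0 15; 0.29 -0.179 0 16.2; 0.325 -0.2 0 16.2; 0.355 -0.219 0 16.2; 0.3714 -0.2293 0 16.2", grip=-1, grip_force=20)

```text
t: 1.15
tool_pos: [0.462, -0.249, 0.2354]
orientation: [-3.14, -0.004, -0.001]
force: [0.1, -0.5, 0.3]
opening: 0.0927
gripper_force: 0.0
```

Run:
```python
from fit import *
np.set_printoptions(precision=4,suppress=True)
c=cam('wrist','w1');c=cam('wrist','w1')
print(fit([.4599,-.2523,.092],.0325,[c],.006,False),fit([.4599,-.2523,.092],.0325,[load('scene0'),load('top0'),c]))
print(proj(c,[.46,-.2523,.092]))
go([.46,-.252,.235])
```

```text
(array([ 0.4603, -0.2516]), np.float64(300.0)) (array([ 0.4608, -0.2519,  0.0931]), np.float64(898.2031669688558))
[[331.47   233.6636]]
tcp [ 0.4618 -0.2496  0.2353] F [-0.2 -0.3 -0.7] open 0.0925 t 1.2 tilt [0.0001 0.0011] -> shift [-0.0018  0.0024  0.0003] turn 0.25 dist 0.003
```

View pics/w1.png

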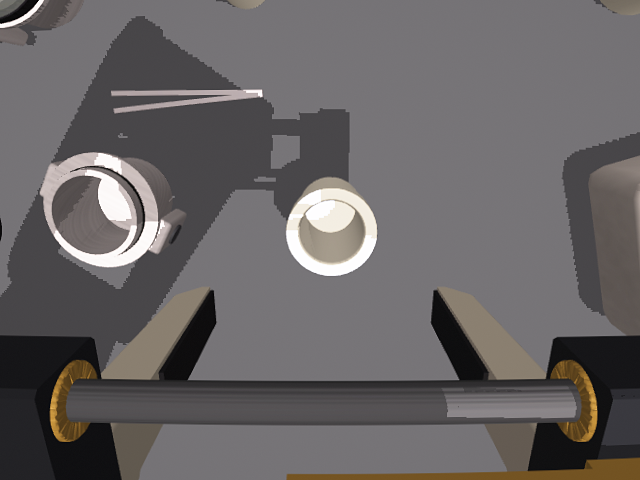

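The wrist view shows the sleeve at (331,231) and the bucket at (95,215), which agrees with the fit. I'll hold briefly to see whether the TCP offset is lag or static error.

>>> servo_tool(plan="0 0 0 0; 0 0 0 0; 0 0 0 0")

```text
t: 1.5
tool_pos: [0.4593, -0.2533, 0.2355]
orientation: [3.141, -0.002, -0.001]
force: [0.3, -0.2, 0.3]
opening: 0.0931
gripper_force: 0.0
```

>>> servo_tool(plan="0 0 0 0; 0 0 0 0; 0 0 0 0")

```text
t: 1.75
tool_pos: [0.4597, -0.253, 0.2357]
orientation: [3.141, -0.002, 0.0]
force: [0.4, -1.1, 0.3]
opening: 0.0928
gripper_force: 0.0
```

Run:
```python
from fit import *
np.set_printoptions(precision=4,suppress=True)
for i in range(5):
    go([.4605,-.252,.112]);c=cam('wrist','w2')
print(fit([.4599,-.2523,.092],.0325,[c],.006,False))
for r,z in((.035,.078),(.046,.064),(.0305,.078)):print(fit([.468,-.071,z],r,[c],.006,False),fit([.468,-.071,z],r,[load('scene0'),load('top0'),c]))
```

```text
tcp [ 0.4597 -0.253   0.2357] F [ 0.4 -1.1  0.3] open 0.0928 t 1.8 tilt [ 0.     -0.0001] -> shift [ 0.0008 -0.001   0.1237] turn -0.07 dist 0.124
tcp [ 0.4598 -0.2528  0.2357] F [-0.8 -0.1  0.8] open 0.0929 t 1.8 tilt [ 0. -0.] -> shift [ 0.0007 -0.0008  0.1237] turn -0.05 dist 0.124
tcp [ 0.4599 -0.2527  0.2357] F [-0.6  0.1 -0.2] open 0.0927 t 1.9 tilt [ 0.0001 -0.    ] -> shift [ 0.0006 -0.0007  0.1237] turn -0.04 dist 0.124
tcp [ 0.4599 -0.2526  0.2356] F [ 0.1 -0.3 -0.1] open 0.0927 t 1.9 tilt [0. 0.] -> shift [ 0.0005 -0.0006  0.1236] turn -0.03 dist 0.124
tcp [ 0.46   -0.2525  0.2357] F [ 0.8 -0.1  0.3] open 0.0929 t 1.9 tilt [0. 0.] -> shift [ 0.0005 -0.0005  0.1237] turn -0.02 dist 0.124
(array([ 0.4603, -0.2516]), np.float64(300.0))
(array([ 0.472 , -0.0771]), np.float64(231.0365302528823)) (array([ 0.4728, -0.0785,  0.0812]), np.float64(586.5913315070002))
(array([ 0.4695, -0.0704]), np.float64(271.7902026168679)) (array([ 0.4694, -0.0731,  0.0663]), np.float64(790.6235847228745))
(array([ 0.4702, -0.0715]), np.float64(262.51411421143536)) (array([ 0.469 , -0.0717,  0.0781]), np.float64(728.2373122481772))
```

>>> servo_tool(plan="0 0 0.02 0; 0.0005 0 0.055 0; 0.0005 0 0.09 0; 0.0005 0 0.12 0; 0.0005 0 0.137 0; 0.0005 0 0.1427 0; 0.0005 0 0.1427 0; 0.0005 0 0.1427 0; 0.0005 0 0.1427 0; 0.0005 0 0.1427 0")

```text
t: 2.83
tool_pos: [0.4619, -0.2532, 0.095]
orientation: [3.14, 0.0, 0.005]
force: [-0.1, 0.0, -0.5]
opening: 0.0928
gripper_force: 0.0
```

>>> servo_tool(plan="0 0 0 0; 0 0 0 0; 0 0 0 0; 0 0 0 0; 0 0 0 0; 0 0 0 0; 0 0 0 0; 0 0 0 0; 0 0 0 0; 0 0 0 0; 0 0 0 0; 0 0 0 0", grip=1, grip_force=20)

```text
t: 3.83
tool_pos: [0.4607, -0.2524, 0.0931]
orientation: [3.141, 0.0, 0.0]
force: [0.1, -1.7, 1.4]
opening: 0.0654
gripper_force: 20.0
```

>>> servo_tool(plan="0 0 -0.01 0; 0 0 -0.035 0; 0 0 -0.065 0; 0 0 -0.09 0; 0 -0.01 -0.1 0; 0.002 -0.04 -0.1 0; 0.004 -0.075 -0.1 0; 0.006 -0.11 -0.1 0; 0.008 -0.145 -0.1 0; 0.009 -0.168 -0.1 0; 0.009 -0.178 -0.1 0; 0.009 -0.1805 -0.1 0")

```text
t: 4.83
tool_pos: [0.469, -0.0696, 0.1923]
orientation: [-3.141, -0.005, 0.002]
force: [-0.9, -0.9, -1.6]
opening: 0.0649
gripper_force: 20.0
```

>>> servo_tool(plan="0 0 0 0; 0 0 0 0; 0 0 0 0; 0 0 0 0; 0 0 0 0; 0 0 0 0; 0 0 0 0; 0 0 0 0")

```text
t: 5.5
tool_pos: [0.4696, -0.0721, 0.1929]
orientation: [3.142, -0.001, -0.0]
force: [-0.3, 0.1, -1.4]
opening: 0.065
gripper_force: 20.0
```

Run:
```python
from fit import *
np.set_printoptions(precision=4,suppress=True)
go([.4693,-.0715,.101])
c=cam('wrist','w3');t=cam('top','t3');s=cam('scene','s3')
p=status.read_state()['tool_pos']
print('slv in hand',fit([p[0],p[1],p[2]-.001],.0325,[c],.006,False)[0],fit([p[0],p[1],p[2]-.001],.0325,[s],.006,False)[0])
for r,z in((.046,.064),):
  for k in (c,t,s):print(fit([.469,-.0715,z],r,[k],.006,False))
cv2.imwrite('pics/v3.png',np.hstack([cv2.resize(c['image'],(400,300)),cv2.resize(s['image'][120:300,160:400],(400,300))]))
```

```text
tcp [ 0.4696 -0.0721  0.1929] F [-0.3  0.1 -1.4] open 0.065 t 5.5 tilt [-0. -0.] -> shift [-0.0003 -0.0006  0.0919] turn -0.02 dist 0.092
slv in hand [ 0.4697 -0.0709] [ 0.4685 -0.0714]
(array([ 0.4699, -0.0716]), np.float64(158.51384885093378))
(array([ 0.4657, -0.0758]), np.float64(168.30380318097704))
(array([ 0.4678, -0.0728]), np.float64(137.10863046984554))
```

View pics/v3.png

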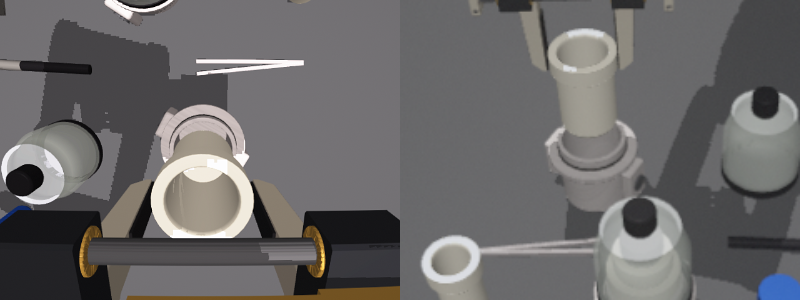

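The sleeve is upright in the hand, directly over the bucket. I'm lowering it.

>>> servo_tool(plan="0 -0.0005 0.008 0; 0 -0.0005 0.02 0; 0 -0.0005 0.03 0; 0 -0.0005 0.04 0; 0 -0.0005 0.05 0; 0 -0.0005 0.06 0; 0 -0.0005 0.07 0; 0 -0.0005 0.078 0; 0 -0.0005 0.083 0; 0 -0.0005 0.086 0; 0 -0.0005 0.086 0; 0 -0.0005 0.086 0")

```text
t: 6.65
tool_pos: [0.4698, -0.0714, 0.1072]
orientation: [3.142, -0.0, 0.001]
force: [-0.3, -0.3, -0.9]
opening: 0.0653
gripper_force: 20.0
```

>>> servo_tool(plan="0 0 0.002 0; 0 0 0.003 0; 0 0 0.004 0; 0 0 0.005 0; 0 0 0.006 0; 0 0 0.006 0; 0 0 0.006 0")

```text
t: 7.23
tool_pos: [0.4697, -0.0714, 0.101]
orientation: [3.142, 0.0, 0.0]
force: [0.3, 0.4, -0.3]
opening: 0.065
gripper_force: 20.0
```

>>> servo_tool(plan="0 0 0.0005 0; 0 0 0.001 0; 0 0 0.0015 0; 0 0 0.0015 0; 0 0 0.0015 0")

```text
t: 7.65
tool_pos: [0.4706, -0.0715, 0.101]
orientation: [3.141, 0.0, 0.003]
force: [-2.6, 0.3, 10.3]
opening: 0.0654
gripper_force: 20.0
```

Floor contact at about 10 N. I'll release and rise.

>>> servo_tool(plan="0 0 -0.0005 0; 0 0 -0.001 0; 0 0 -0.001 0; 0 0 -0.001 0; 0 0 -0.001 0; 0 0 -0.001 0; 0 0 -0.001 0; 0 0 -0.001 0", grip=-1)

```text
t: 8.32
tool_pos: [0.4695, -0.0713, 0.1003]
orientation: [-3.142, -0.0, 0.0]
force: [-0.3, 0.2, 0.3]
opening: 0.0927
gripper_force: 0.0
```

>>> servo_tool(plan="0 0 -0.01 0; 0 0 -0.035 0; 0 0 -0.07 0; 0 0 -0.105 0; 0 0 -0.13 0; 0 0 -0.145 0; 0 0 -0.15 0; 0 0 -0.15 0; 0 0 -0.15 0; 0 0 -0.15 0; 0 0 -0.15 0; 0 0 -0.15 0")

```text
t: 9.32
tool_pos: [0.4689, -0.0712, 0.249]
orientation: [-3.141, -0.0, 0.004]
force: [0.2, -0.4, 0.9]
opening: 0.0931
gripper_force: 0.0
```

Run:
```python
from fit import *
np.set_printoptions(precision=4,suppress=True)
c=cam('wrist','w4');t=cam('top','t4');s=cam('scene','s4')
print(fit([.469,-.0715,.1],.0325,[c],.006,False),fit([.469,-.0715,.1],.0325,[s],.006,False),fit([.469,-.0715,.1],.0325,[c,s]))
print(fit([.469,-.0715,.064],.046,[c],.006,False),fit([.469,-.0715,.064],.046,[s],.006,False))
go([.6455,-.1838,.25])
cv2.imwrite('pics/v4.png',np.hstack([cv2.resize(c['image'],(400,300)),cv2.resize(s['image'][120:300,160:400],(400,300))]))
```

```text
(array([ 0.4691, -0.0711]), np.float64(202.8390520210395)) (array([ 0.4691, -0.0711]), np.float64(234.82164425062837)) (array([ 0.4692, -0.0711,  0.1006]), np.float64(438.678791567689))
(array([ 0.4691, -0.0724]), np.float64(255.01786043099108)) (array([ 0.4575, -0.0744]), np.float64(199.83242510719995))
tcp [ 0.4693 -0.0713  0.2498] F [-0.3 -0.7  0.8] open 0.0934 t 9.5 tilt [-0.001   0.0003] -> shift [ 0.1762  0.1125 -0.0004] turn 0.0 dist 0.209
```

View pics/v4.png

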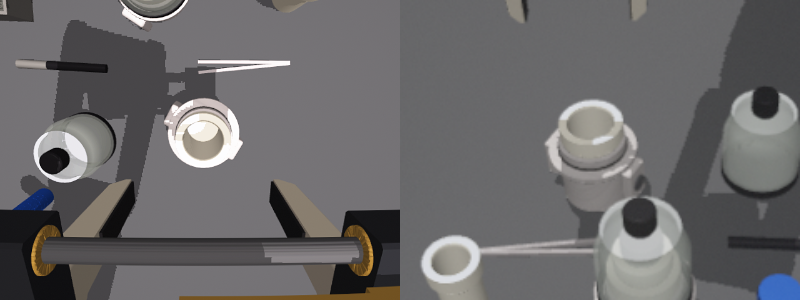

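The sleeve is home: rim at z 0.1006, axis at (0.4692, -0.0711). Next is the reducer.

>>> servo_tool(plan="0.01 0.006 0 0; 0.035 0.022 0 0; 0.065 0.042 0 0; 0.095 0.061 0 0; 0.125 0.08 0 0; 0.15 0.096 0 0; 0.168 0.107 0 0; 0.1762 0.1125 0 0; 0.1762 0.1125 0 0; 0.1762 0.1125 0 0; 0.1762 0.1125 0 0; 0.1762 0.1125 0 0")

```text
t: 10.47
tool_pos: [0.6453, -0.1833, 0.2507]
orientation: [-3.142, -0.001, -0.0]
force: [0.2, -1.0, 0.3]
opening: 0.0928
gripper_force: 0.0
```

Run:
```python
from fit import *
np.set_printoptions(precision=4,suppress=True)
for i in range(3):c=cam('wrist','w5')
print(fit([.6455,-.1838,.107],.026,[c],.006,False),fit([.6455,-.1838,.107],.026,[c,load('scene0'),load('top0')]))
go([.645,-.184,.108])
```

```text
(array([ 0.6462, -0.1834]), np.float64(300.0)) (array([ 0.6458, -0.1837,  0.1079]), np.float64(897.9059935551124))
tcp [ 0.6455 -0.1834  0.251 ] F [-0.8  0.1 -0.1] open 0.0933 t 10.6 tilt [ 0.0006 -0.0002] -> shift [-0.0006  0.0006  0.143 ] turn 0.02 dist 0.143
```

>>> servo_tool(plan="0 0 0.02 0; 0.0005 0 0.055 0; 0.0005 0 0.09 0; 0.0005 0 0.12 0; 0.0005 0 0.137 0; 0.0005 0 0.142 0; 0.0005 0 0.142 0; 0.0005 0 0.142 0; 0.0005 0 0.142 0; 0.0005 0 0.142 0; 0.0005 0 0.142 0")

```text
t: 11.53
tool_pos: [0.6474, -0.1842, 0.1105]
orientation: [3.141, 0.0, 0.004]
force: [-0.3, 0.2, 0.2]
opening: 0.0931
gripper_force: 0.0
```

>>> servo_tool(plan="0 0 0 0; 0 0 0 0; 0 0 0 0; 0 0 0 0; 0 0 0 0; 0 0 0 0; 0 0 0 0; 0 0 0 0; 0 0 0 0; 0 0 0 0; 0 0 0 0; 0 0 0 0", grip=1, grip_force=20)

```text
t: 12.53
tool_pos: [0.6463, -0.1838, 0.1084]
orientation: [-3.142, -0.0, 0.0]
force: [-0.4, -0.5, -1.0]
opening: 0.0516
gripper_force: 20.0
```

>>> servo_tool(plan="0 0 -0.01 0; 0 0 -0.04 0; 0 0 -0.075 0; 0 0 -0.11 0; -0.01 -0.006 -0.13 0; -0.035 -0.022 -0.14 0; -0.07 -0.045 -0.14 0; -0.1 -0.064 -0.14 0; -0.13 -0.083 -0.14 0; -0.155 -0.099 -0.14 0; -0.17 -0.108 -0.14 0; -0.177 -0.1127 -0.14 0")

```text
t: 13.53
tool_pos: [0.4678, -0.07, 0.2495]
orientation: [3.142, 0.001, 0.002]
force: [0.1, 0.2, -0.7]
opening: 0.0516
gripper_force: 20.0
```

>>> servo_tool(plan="0 0 0 0; 0 0 0 0; 0 0 0.015 0; 0 0 0.015 0; 0 0 0.015 0; 0 0 0.015 0; 0 0 0.015 0; 0 0 0.015 0")

```text
t: 14.2
tool_pos: [0.4697, -0.0714, 0.2339]
orientation: [3.141, -0.0, 0.001]
force: [0.6, 0.6, -0.6]
opening: 0.0516
gripper_force: 20.0
```

Run:
```python
from fit import *
np.set_printoptions(precision=4,suppress=True)
go([.4692,-.0711,.122])
c=cam('wrist','w6');s=cam('scene','s6')
p=status.read_state()['tool_pos'];print(p)
for k in(c,s):print('red in hand',fit([p[0],p[1],p[2]-.001],.026,[k],.006,False)[0])
print('sleeve',fit([.4692,-.0711,.1],.0325,[c],.004,False),fit([.4692,-.0711,.1],.0325,[s],.004,False))
```

```text
tcp [ 0.4697 -0.0714  0.2339] F [ 0.6  0.6 -0.6] open 0.0516 t 14.2 tilt [ 0.0005 -0.0001] -> shift [-0.0006 -0.0003  0.1119] turn -0.01 dist 0.112
[ 0.4696 -0.0713  0.2338]
red in hand [ 0.4694 -0.0706]
red in hand [ 0.4689 -0.0709]
sleeve (array([ 0.4693, -0.0709]), np.float64(149.28060097285217)) (array([ 0.4689, -0.0712]), np.float64(163.0372804783591))
```

>>> servo_tool(plan="0 0 0.01 0; 0 0 0.022 0; 0 0 0.033 0; 0 0 0.043 0; 0 0 0.053 0; 0 0 0.063 0; 0 0 0.073 0; 0 0 0.083 0; 0 0 0.093 0; 0 0 0.1 0; 0 0 0.104 0; 0 0 0.106 0")

```text
t: 15.3
tool_pos: [0.469, -0.071, 0.1266]
orientation: [-3.141, -0.0, 0.001]
force: [0.1, 0.1, -1.2]
opening: 0.0516
gripper_force: 20.0
```

>>> servo_tool(plan="0 0 0 0; 0 0 0 0; 0 0 0.001 0; 0 0 0.002 0; 0 0 0.003 0; 0 0 0.004 0; 0 0 0.005 0; 0 0 0.005 0; 0 0 0.005 0")

```text
t: 16.05
tool_pos: [0.4693, -0.0711, 0.1224]
orientation: [-3.142, -0.0, 0.0]
force: [0.2, 0.5, -0.4]
opening: 0.0519
gripper_force: 20.0
```

>>> servo_tool(plan="0 0 0.0005 0; 0 0 0.001 0; 0 0 0.0015 0; 0 0 0.0015 0; 0 0 0.0015 0")

```text
t: 16.47
tool_pos: [0.4702, -0.0712, 0.1223]
orientation: [3.141, 0.0, 0.003]
force: [-1.2, 1.2, 7.7]
opening: 0.0517
gripper_force: 20.0
```

The reducer has touched the floor. Releasing it and rising.

>>> servo_tool(plan="0 0 -0.0005 0; 0 0 -0.001 0; 0 0 -0.001 0; 0 0 -0.001 0; 0 0 -0.001 0; 0 0 -0.001 0; 0 0 -0.001 0; 0 0 -0.001 0", grip=-1)

```text
t: 17.13
tool_pos: [0.4692, -0.0711, 0.1218]
orientation: [-3.142, -0.0, 0.0]
force: [0.3, 0.6, 0.7]
opening: 0.0926
gripper_force: 0.0
```

>>> servo_tool(plan="0 0 -0.01 0; 0 0 -0.035 0; 0 0 -0.07 0; 0 0 -0.105 0; 0 0 -0.13 0; 0 0 -0.145 0; 0 0 -0.15 0; 0 0 -0.15 0; 0 0 -0.15 0; 0 0 -0.15 0; 0 0 -0.15 0; 0 0 -0.15 0")

```text
t: 18.13
tool_pos: [0.4687, -0.071, 0.2705]
orientation: [-3.141, -0.0, 0.004]
force: [0.7, -1.4, 0.2]
opening: 0.0927
gripper_force: 0.0
```

Run:
```python
from fit import *
np.set_printoptions(precision=4,suppress=True)
for i in range(2): c=cam('wrist','w7')
s=cam('scene','s7')
print('red',fit([.4692,-.0711,.121],.026,[c],.006,False),fit([.4692,-.0711,.121],.026,[s],.006,False),fit([.4692,-.0711,.121],.026,[c,s]))
print('slv',fit([.4692,-.0711,.1],.0325,[c],.004,False))
go([.6388,.187,.27])
```

```text
red (array([ 0.4684, -0.0704]), np.float64(178.71327547541952)) (array([ 0.4685, -0.0707]), np.float64(235.4164533250486)) (array([ 0.4684, -0.0704,  0.121 ]), np.float64(413.54506285221873))
slv (array([ 0.469 , -0.0709]), np.float64(181.40003184683064))
tcp [ 0.469  -0.0711  0.2713] F [ 0.8 -0.3 -1.1] open 0.0932 t 18.3 tilt [-0.0011  0.0003] -> shift [ 0.1698 -0.2581  0.0012] turn 0.0 dist 0.309
```

The reducer is home (rim at z 0.121). Moving to the tall tube.

>>> servo_tool(plan="0.006 -0.009 0 0; 0.02 -0.03 0 0; 0.039 -0.06 0 0; 0.058 -0.088 0 0; 0.077 -0.117 0 0; 0.096 -0.146 0 0; 0.115 -0.175 0 0; 0.133 -0.203 0 0; 0.15 -0.229 0 0; 0.162 -0.247 0 0; 0.168 -0.256 0 0; 0.1698 -0.258 0 0", grip=-0.3)

```text
t: 19.28
tool_pos: [0.6395, 0.1898, 0.2708]
orientation: [-3.141, -0.004, 0.001]
force: [0.9, 1.1, -0.4]
opening: 0.0603
gripper_force: 0.0
```

>>> servo_tool(plan="0 0 0 0; 0 0 0 0; 0 0 0 0; 0 0 0 0; 0 0 0 0; 0 0 0 0; 0 0 0 0")

```text
t: 19.87
tool_pos: [0.6391, 0.1865, 0.2722]
orientation: [-3.142, 0.001, -0.0]
force: [0.1, 0.2, 0.4]
opening: 0.0602
gripper_force: 0.0
```

Run:
```python
from fit import *
np.set_printoptions(precision=4,suppress=True)
c=cam('wrist','w8')
print('tube',fit([.6388,.187,.126],.018,[c],.006,False),fit([.6388,.187,.126],.018,[c,load('scene0'),load('top0')]))
go([.639,.187,.127])
cv2.imwrite('pics/v8.png',c['image'])
```

```text
tube (array([0.6401, 0.1869]), np.float64(211.04716828994853)) (array([0.6396, 0.187 , 0.1251]), np.float64(610.1987097930553))
tcp [0.6391 0.1866 0.2721] F [-0.1 -0.4  0.6] open 0.0604 t 19.9 tilt [0.0002 0.    ] -> shift [-0.0001 -0.0004  0.1451] turn -0.02 dist 0.145
```

View pics/v8.png

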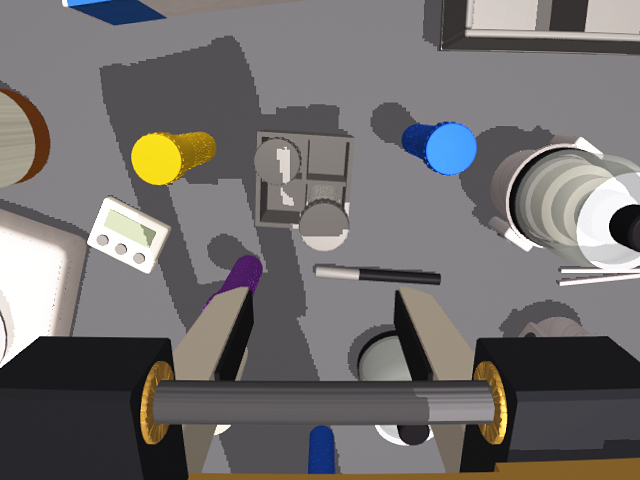

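The tall tube's cap is at (324,222) between the jaws, and the short one at (277,160) is clear of the fingers.

>>> servo_tool(plan="0.0006 0 0.02 0; 0.0006 0 0.055 0; 0.0006 0 0.09 0; 0.0006 0 0.12 0; 0.0006 0 0.138 0; 0.0006 0 0.145 0; 0.0006 0 0.145 0; 0.0006 0 0.145 0; 0.0006 0 0.145 0; 0.0006 0 0.145 0; 0.0006 0 0.145 0; 0.0006 0 0.145 0")

```text
t: 20.92
tool_pos: [0.6404, 0.187, 0.1283]
orientation: [-3.141, -0.0, -0.003]
force: [-0.8, -0.1, -0.3]
opening: 0.0605
gripper_force: 0.0
```

>>> servo_tool(plan="0 0 0 0; 0 0 0 0; 0 0 0 0; 0 0 0 0; 0 0 0 0; 0 0 0 0; 0 0 0 0; 0 0 0 0; 0 0 0 0; 0 0 0 0", grip=1, grip_force=20)

```text
t: 21.75
tool_pos: [0.6396, 0.1869, 0.1269]
orientation: [3.142, 0.0, -0.0]
force: [-0.6, -0.6, 0.0]
opening: 0.0354
gripper_force: 20.0
```

>>> servo_tool(plan="0 0 -0.01 0; 0 0 -0.035 0; 0 0 -0.07 0; 0 0 -0.105 0; 0 0 -0.13 0; 0 0 -0.145 0; 0 0 -0.15 0; 0 0 -0.15 0; 0 0 -0.15 0")

```text
t: 22.5
tool_pos: [0.6394, 0.1868, 0.2761]
orientation: [3.141, 0.0, -0.002]
force: [0.3, -0.0, -1.9]
opening: 0.0355
gripper_force: 20.0
```

>>> servo_tool(plan="-0.006 0.009 0 0; -0.02 0.03 0 0; -0.039 0.059 0 0; -0.058 0.088 0 0; -0.077 0.117 0 0; -0.097 0.146 0 0; -0.116 0.175 0 0; -0.134 0.202 0 0; -0.15 0.227 0 0; -0.162 0.244 0 0; -0.169 0.254 0 0; -0.171 0.2575 0 0")

```text
t: 23.5
tool_pos: [0.4673, -0.0717, 0.2754]
orientation: [-3.141, 0.003, 0.004]
force: [-0.3, 0.0, -1.3]
opening: 0.0358
gripper_force: 20.0
```

>>> servo_tool(plan="0 0 0 0; 0 0 0 0; 0 0 0 0; 0 0 0 0; 0 0 0 0; 0 0 0 0; 0 0 0 0; 0 0 0 0; 0 0 0 0")

```text
t: 24.25
tool_pos: [0.4687, -0.0706, 0.277]
orientation: [3.142, 0.0, 0.0]
force: [0.6, -0.0, -1.1]
opening: 0.0355
gripper_force: 20.0
```

Run:
```python
from fit import *
np.set_printoptions(precision=4,suppress=True)
go([.4686,-.0706,.142])
c=cam('wrist','w9');s=cam('scene','s9')
p=status.read_state()['tool_pos'];print(p)
for k in(c,s):print('tube in hand',fit([p[0],p[1],p[2]-.001],.018,[k],.006,False))
print('red',fit([.4685,-.0705,.121],.026,[c],.004,False),fit([.4685,-.0705,.121],.026,[s],.004,False))
cv2.imwrite('pics/v9.png',np.hstack([cv2.resize(c['image'],(400,300)),cv2.resize(s['image'][60:240,160:400],(400,300))]))
```

```text
tcp [ 0.4687 -0.0706  0.277 ] F [ 0.6 -0.  -1.1] open 0.0355 t 24.2 tilt [ 0. -0.] -> shift [-0.0002  0.      0.135 ] turn 0.01 dist 0.135
[ 0.4687 -0.0706  0.277 ]
tube in hand (array([ 0.4748, -0.0688]), np.float64(131.5887825499921))
tube in hand (array([ 0.4696, -0.0728]), np.float64(96.42551609719749))
red (array([ 0.4724, -0.0611]), np.float64(148.55557577082362)) (array([ 0.4685, -0.0711]), np.float64(221.91881128748815))
```

View pics/v9.png

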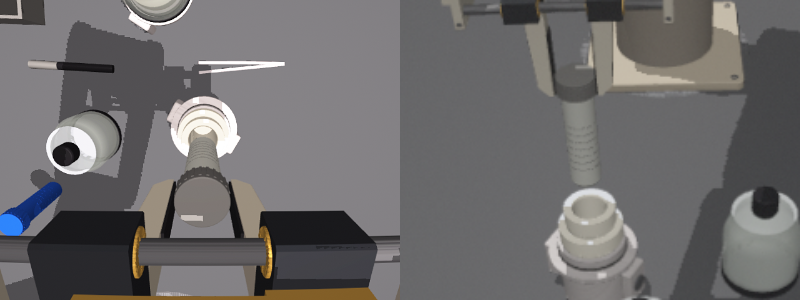

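The tube is centred over the reducer; I'll check its verticality numerically.

Run:
```python
from fit import *
np.set_printoptions(precision=2,suppress=True)
c=load('w9');s=load('s9')
x,y=.4687,-.0706
out=[]
for k in(c,s):
    print(proj(k,[[x,y,.276],[x,y,.258],[x,y,.154]]))
    im=k['image'].copy()
    for z,r,col in((.276,.018,(0,0,255)),(.258,.0145,(0,255,0)),(.162,.0145,(0,255,0)),(.154,.0105,(255,0,255)),(.121,.018,(255,0,0)),(.121,.026,(255,0,0))):
        P=proj(k,np.array([x,y,z])+r*np.c_[np.cos(th),np.sin(th),0*th]);cv2.polylines(im,[np.round(P*16).astype(int)],True,col,1,cv2.LINE_AA,4)
    out.append(im)
cv2.imwrite('pics/v9b.png',np.hstack([cv2.resize(out[0][130:370,220:420],(400,480),interpolation=2),cv2.resize(out[1][80:224,210:330],(400,480),interpolation=2)]))
```

```text
[[325.89 324.25]
 [325.64 304.56]
 [324.77 237.26]]
[[263.88 104.58]
 [265.04 114.83]
 [271.18 168.3 ]]
```

View pics/v9b.png

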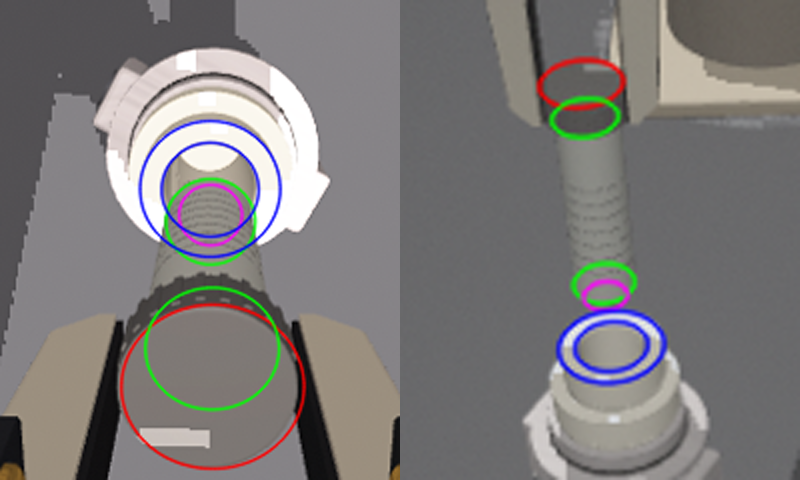

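Upright and centred within about 1–2 mm. Lowering slowly.

>>> servo_tool(plan="0 0 0.008 0; 0 0 0.018 0; 0 0 0.027 0; 0 0 0.034 0; 0 0 0.041 0; 0 0 0.049 0; 0 0 0.058 0; 0 0 0.068 0; 0 0 0.078 0; 0 0 0.087 0; 0 0 0.09 0; 0 0 0.09 0")

```text
t: 25.35
tool_pos: [0.468, -0.0705, 0.1855]
orientation: [-3.141, -0.0, 0.003]
force: [0.4, 0.4, -0.3]
opening: 0.0356
gripper_force: 20.0
```

>>> servo_tool(plan="0 0 0.006 0; 0 0 0.014 0; 0 0 0.022 0; 0 0 0.03 0; 0 0 0.036 0; 0 0 0.039 0; 0 0 0.04 0; 0 0 0.04 0; 0 0 0.04 0")

```text
t: 26.1
tool_pos: [0.4689, -0.0707, 0.1472]
orientation: [3.142, 0.0, 0.001]
force: [-0.3, 0.5, -0.6]
opening: 0.0354
gripper_force: 20.0
```

>>> servo_tool(plan="0 0 0.001 0; 0 0 0.002 0; 0 0 0.003 0; 0 0 0.004 0; 0 0 0.004 0; 0 0 0.004 0")

```text
t: 26.6
tool_pos: [0.4687, -0.0706, 0.1429]
orientation: [-3.142, -0.0, 0.0]
force: [0.1, 0.2, -0.5]
opening: 0.0355
gripper_force: 20.0
```

>>> servo_tool(plan="0 0 0.0005 0; 0 0 0.001 0; 0 0 0.0015 0; 0 0 0.0015 0; 0 0 0.0015 0")

```text
t: 27.02
tool_pos: [0.4696, -0.0708, 0.1427]
orientation: [3.141, 0.0, 0.003]
force: [-1.4, 1.5, 6.7]
opening: 0.0355
gripper_force: 20.0
```

Floor contact at the expected height. Releasing and rising.

>>> servo_tool(plan="0 0 -0.0005 0; 0 0 -0.001 0; 0 0 -0.001 0; 0 0 -0.001 0; 0 0 -0.001 0; 0 0 -0.001 0; 0 0 -0.001 0; 0 0 -0.001 0", grip=-0.3)

```text
t: 27.68
tool_pos: [0.4686, -0.0706, 0.1423]
orientation: [-3.142, -0.0, 0.0]
force: [0.1, 0.2, 0.5]
opening: 0.0603
gripper_force: 0.0
```

>>> servo_tool(plan="0 0 -0.01 0; 0 0 -0.035 0; 0 0 -0.07 0; 0 0 -0.1 0; 0 0 -0.115 0; 0 0 -0.12 0; 0 0 -0.12 0; 0 0 -0.12 0; 0 0 -0.12 0; 0 0 -0.12 0; 0 0 -0.12 0; 0 0 -0.12 0")

```text
t: 28.68
tool_pos: [0.4683, -0.0705, 0.2614]
orientation: [-3.141, -0.0, 0.003]
force: [0.8, -0.1, 0.1]
opening: 0.0605
gripper_force: 0.0
```

Run:
```python
from fit import *
np.set_printoptions(precision=4,suppress=True)
for i in range(2): c=cam('wrist','w10')
s=cam('scene','s10')
print('tube',fit([.4686,-.0706,.142],.018,[c],.006,False),fit([.4686,-.0706,.142],.018,[s],.006,False),fit([.4686,-.0706,.142],.018,[c,s]))
print('shoulder',fit([.469,-.0715,.064],.046,[c],.006,False))
print('knob',fit([.446,.1055,.112],.014,[c],.008,False))
go([.447,.1055,.262])
```

```text
tube (array([ 0.4735, -0.0703]), np.float64(235.6779561701416)) (array([ 0.4773, -0.0685]), np.float64(110.94252579155614)) (array([ 0.4705, -0.0708,  0.1245]), np.float64(391.63400096000726))
shoulder (array([ 0.4685, -0.0718]), np.float64(250.70110511146078))
knob (array([0.4461, 0.1066]), np.float64(221.1505847118168))
tcp [ 0.4686 -0.0706  0.2621] F [ 0.6 -0.1 -0.1] open 0.0604 t 28.8 tilt [-0.0005  0.0001] -> shift [-0.0216 -0.1761  0.0002] turn 0.01 dist 0.177
```

>>> servo_tool(plan="-0.001 -0.01 0 0; -0.004 -0.035 0 0; -0.008 -0.065 0 0; -0.012 -0.1 0 0; -0.016 -0.135 0 0; -0.02 -0.16 0 0; -0.0216 -0.172 0 0; -0.0216 -0.1761 0 0; -0.0216 -0.1761 0 0; -0.0216 -0.1761 0 0; -0.0216 -0.1761 0 0; -0.0216 -0.1761 0 0")

```text
t: 29.83
tool_pos: [0.4473, 0.1046, 0.2624]
orientation: [3.141, -0.002, -0.0]
force: [0.1, -0.4, -0.2]
opening: 0.0606
gripper_force: 0.0
```

Run:
```python
from fit import *
np.set_printoptions(precision=4,suppress=True)
for i in range(3): c=cam('wrist','w11')
t=cam('top','t11');s=cam('scene','s11')
for z,r in((.112,.014),(.088,.014),(0,.043)):
    print('knob',z,fit([.446,.106,z],r,[c],.006,False),fit([.446,.106,z],r,[s],.006,False))
print(fit([.446,.106,.112],.014,[c,s]))
go([.447,.1055,.108])
im=c['image'].copy();si=s['image'].copy()
for k,i in((c,im),(s,si)):
  for x,y,z,r,col in((.446,.1062,.112,.014,(0,0,255)),(.446,.1062,0,.043,(0,255,0)),(.4686,-.0706,.142,.018,(0,0,255)),(.4686,-.0715,.064,.046,(0,255,0))):
    P=proj(k,np.array([x,y,z])+r*np.c_[np.cos(th),np.sin(th),0*th]);cv2.polylines(i,[np.round(P*16).astype(int)],True,col,1,cv2.LINE_AA,4)
cv2.imwrite('pics/v11.png',np.hstack([cv2.resize(im,(400,300),interpolation=cv2.INTER_AREA),cv2.resize(si[120:270,230:430],(400,300),interpolation=2)]))
```

```text
knob 0.112 (array([0.4481, 0.1066]), np.float64(282.53520314099285)) (array([0.4484, 0.1062]), np.float64(203.07874308940978))
knob 0.088 (array([0.4404, 0.1067]), np.float64(216.12537777679472)) (array([0.4426, 0.1075]), np.float64(217.16696929015126))
knob 0 (array([0.4418, 0.1115]), np.float64(139.44238115493172)) (array([0.434 , 0.1086]), np.float64(136.0836093569885))
(array([0.4484, 0.1064, 0.1129]), np.float64(486.09138266514356))
tcp [0.4472 0.105  0.2624] F [ 0.2  0.5 -0.2] open 0.0605 t 30.1 tilt [-0.0001 -0.0001] -> shift [-0.0002 -0.0005  0.1544] turn -0.05 dist 0.154
```

View pics/v11.png

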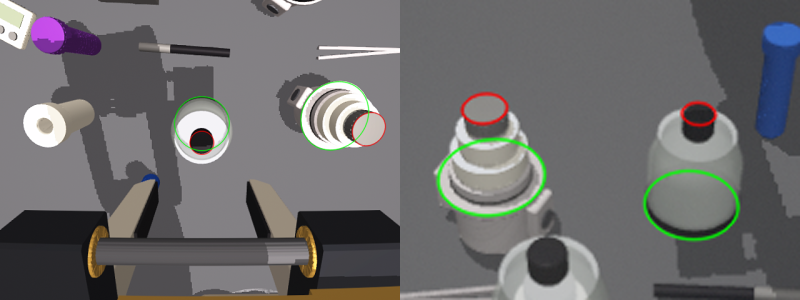

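The tube stands fully home in the reducer (its red circle coincides with the cap). The knob is at (0.4482, 0.1064), top z 0.113. Descending to it.

>>> servo_tool(plan="0.0012 -0.0008 0.02 0; 0.0012 -0.0008 0.055 0; 0.0012 -0.0008 0.09 0; 0.0012 -0.0008 0.12 0; 0.0012 -0.0008 0.138 0; 0.0012 -0.0008 0.148 0; 0.0012 -0.0008 0.1524 0; 0.0012 -0.0008 0.1524 0; 0.0012 -0.0008 0.1524 0; 0.0012 -0.0008 0.1524 0; 0.0012 -0.0008 0.1524 0; 0.0012 -0.0008 0.1524 0")

```text
t: 31.08
tool_pos: [0.4491, 0.1064, 0.1112]
orientation: [-3.141, -0.0, -0.003]
force: [-0.7, 0.1, 0.8]
opening: 0.0604
gripper_force: 0.0
```

>>> servo_tool(plan="0 0 0 0; 0 0 0 0; 0 0 0 0; 0 0 0 0; 0 0 0 0; 0 0 0 0; 0 0 0 0; 0 0 0 0; 0 0 0 0; 0 0 0 0; 0 0 0 0; 0 0 0 0", grip=1, grip_force=25)

```text
t: 32.08
tool_pos: [0.4482, 0.1062, 0.11]
orientation: [3.142, 0.0, -0.0]
force: [1.0, 0.0, -1.0]
opening: 0.0273
gripper_force: 25.0
```

>>> servo_tool(plan="0 0 -0.01 0; 0 0 -0.035 0; 0 0 -0.07 0; 0 0 -0.105 0; 0 0 -0.135 0; 0 0 -0.155 0; 0 0 -0.165 0; 0 0 -0.17 0; 0 0 -0.17 0; 0 0 -0.17 0")

```text
t: 32.92
tool_pos: [0.4477, 0.1062, 0.2786]
orientation: [3.141, 0.0, -0.003]
force: [0.2, -0.2, -3.6]
opening: 0.0273
gripper_force: 25.0
```

>>> servo_tool(plan="0.001 0.008 0 0; 0.004 0.028 0 0; 0.007 0.055 0 0; 0.01 0.085 0 0; 0.013 0.115 0 0; 0.016 0.142 0 0; 0.019 0.162 0 0; 0.0207 0.174 0 0; 0.0207 0.1775 0 0; 0.0207 0.1775 0 0; 0.0207 0.1775 0 0; 0.0207 0.1775 0 0")

```text
t: 33.92
tool_pos: [0.4689, -0.0702, 0.2798]
orientation: [-3.141, -0.002, 0.001]
force: [0.4, -0.2, -2.1]
opening: 0.028
gripper_force: 25.0
```

>>> servo_tool(plan="0 0 0 0; 0 0 0 0; 0 0 0 0; 0 0 0 0; 0 0 0 0")

```text
t: 34.33
tool_pos: [0.469, -0.071, 0.2801]
orientation: [3.142, 0.001, 0.0]
force: [-0.3, -0.1, -2.1]
opening: 0.0274
gripper_force: 25.0
```

Run:
```python
from fit import *
np.set_printoptions(precision=4,suppress=True)
go([.4689,-.0713,.174])
c=cam('wrist','w12');s=cam('scene','s12');x,y,z=status.read_state()['tool_pos']
for n,k in(('w',c),('s',s)):
  print(fit([x,y,z-.11],.043,[k],.006,False))
im=s['image'].copy();ic=c['image'].copy()
for k,i in((c,ic),(s,im)):
  for X,Y,zz,r,col in((x,y,z+.002,.014,(0,0,255)),(x,y,z-.11,.043,(0,255,0)),(.4689,-.0713,.064,.046,(255,0,0))):
    P=proj(k,np.array([X,Y,zz])+r*np.c_[np.cos(th),np.sin(th),0*th]);cv2.polylines(i,[np.round(P*16).astype(int)],True,col,1,cv2.LINE_AA,4)
cv2.imwrite('pics/v12.png',np.hstack([cv2.resize(ic,(400,300),interpolation=cv2.INTER_AREA),cv2.resize(im[90:285,150:410],(400,300),interpolation=2)]))
```

```text
tcp [ 0.469  -0.071   0.2801] F [-0.3 -0.1 -2.1] open 0.0274 t 34.3 tilt [ 0.0001 -0.    ] -> shift [-0.0001  0.0003  0.1061] turn 0.03 dist 0.106
(array([ 0.4666, -0.0694]), np.float64(141.11134904541626))
(array([ 0.4659, -0.0704]), np.float64(144.00658754095974))
```

View pics/v12.png

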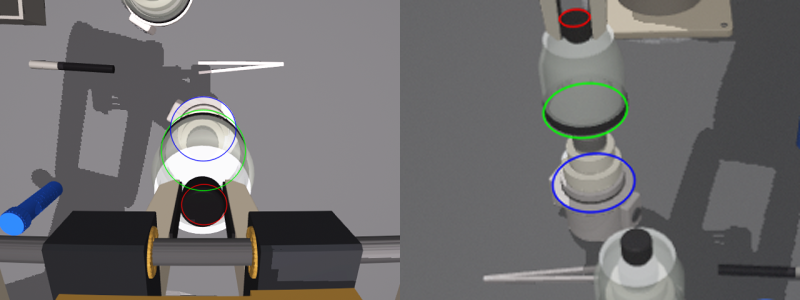

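The cap is upright and centred over the bucket. Lowering.

>>> servo_tool(plan="0 0 0.01 0; 0 0 0.022 0; 0 0 0.034 0; 0 0 0.046 0; 0 0 0.058 0; 0 0 0.068 0; 0 0 0.076 0; 0 0 0.081 0; 0 0 0.084 0; 0 0 0.084 0; 0 0 0.084 0; 0 0 0.084 0")

```text
t: 35.43
tool_pos: [0.4694, -0.0713, 0.1968]
orientation: [3.141, 0.0, 0.002]
force: [-0.1, 0.2, -2.2]
opening: 0.0272
gripper_force: 25.0
```

>>> servo_tool(plan="0 0 0.003 0; 0 0 0.006 0; 0 0 0.009 0; 0 0 0.012 0; 0 0 0.015 0; 0 0 0.018 0; 0 0 0.02 0; 0 0 0.02 0; 0 0 0.02 0; 0 0 0.02 0")

```text
t: 36.27
tool_pos: [0.4691, -0.0713, 0.1761]
orientation: [3.142, 0.0, 0.0]
force: [1.3, 0.2, -1.6]
opening: 0.0279
gripper_force: 25.0
```

>>> servo_tool(plan="0 0 0.0007 0; 0 0 0.0014 0; 0 0 0.002 0; 0 0 0.0026 0; 0 0 0.0026 0; 0 0 0.0026 0")

```text
t: 36.77
tool_pos: [0.4694, -0.0714, 0.174]
orientation: [3.141, 0.0, 0.002]
force: [1.5, -1.1, 2.5]
opening: 0.0279
gripper_force: 25.0
```

The cap seats at the expected TCP z of 0.174. Releasing and rising.

>>> servo_tool(plan="0 0 0 0; 0 0 0 0; 0 0 0 0; 0 0 0 0; 0 0 0 0; 0 0 0 0; 0 0 0 0; 0 0 0 0", grip=-0.3)

```text
t: 37.43
tool_pos: [0.469, -0.0712, 0.1734]
orientation: [-3.142, -0.0, 0.0]
force: [-0.3, 0.5, -0.1]
opening: 0.0603
gripper_force: 0.0
```

>>> servo_tool(plan="0 0 -0.01 0; 0 0 -0.035 0; 0 0 -0.065 0; 0 0 -0.085 0; 0 0 -0.09 0; 0 0 -0.09 0; 0 0 -0.09 0; 0 0 -0.09 0; 0 0 -0.09 0; 0 0 -0.09 0; 0 0 -0.09 0; 0 0 -0.09 0")

```text
t: 38.43
tool_pos: [0.4688, -0.0712, 0.2629]
orientation: [-3.141, -0.0, 0.001]
force: [0.2, -0.1, 0.1]
opening: 0.0602
gripper_force: 0.0
```

Run:
```python
from fit import *
np.set_printoptions(precision=4,suppress=True)
go([.469,-.071,.26])
c=cam('wrist','w13');s=cam('scene','s13')
print('knob',fit([.469,-.071,.176],.014,[c],.006,False),fit([.469,-.071,.176],.014,[s],.006,False),fit([.469,-.071,.176],.014,[c,s]))
cv2.imwrite('pics/v13.png',np.hstack([cv2.resize(c['image'],(400,300)),cv2.resize(s['image'][90:285,150:410],(400,300),interpolation=2)]))
```

```text
tcp [ 0.4688 -0.0712  0.2629] F [ 0.2 -0.1  0.1] open 0.0602 t 38.4 tilt [-0.0009  0.0002] -> shift [ 0.0002 -0.0002  0.0029] turn 0.0 dist 0.003
knob (array([ 0.4695, -0.0709]), np.float64(232.5381109509302)) (array([ 0.4694, -0.0705]), np.float64(202.58316446674317)) (array([ 0.47  , -0.0707,  0.1772]), np.float64(436.7914840743234))
```

View pics/v13.png

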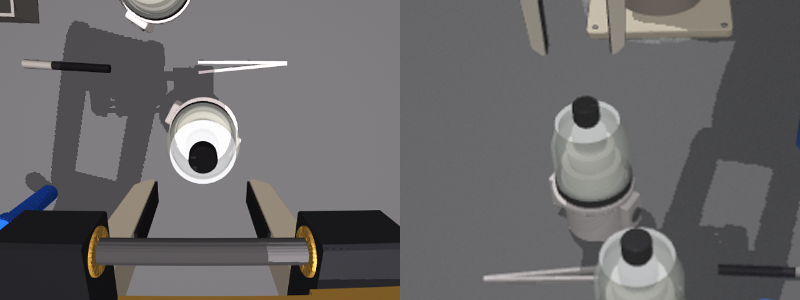

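The cap sits on the shoulder with its knob top at z 0.177, and the hand is clear. Handing in.

```bash
python3 -c "
from h import *
print(robot.close_job())"
```

```text
the job is handed in; nothing more can be done
None
```

The bucket is made up in the required order: sleeve, wide-bored reducer, tall tube, then domed cap. Each part was lowered upright, seated at its expected height and released. The job was handed in at about 38 s; no verdict came back.

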